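# Tuck the drip apron under the lapped leaf of a draining board

### The job

Pick up the loose drip apron by its standing rib and lay it flat on the sloping draining board, below the hinged leaf and not yet under it, with its plain edge towards the leaf. Then slide it squarely and centrally up under the leaf as far as it goes, without lifting the leaf, so that it can be screwed down. Finish while still holding the apron by its rib and pressing it firmly flat against the board; leave the steel tin and the spatula where they are.

Things in the scene. Friction and masses are not known exactly. Their poses are not given: they have to be found in the camera images.
- apron: Loose drip apron, bare aluminium, 0.08-0.17 kg: plate 110 mm long (x), 56 wide (y), 4 thick. Origin: centre of the plate's underside; z up. Its +x end is the plain edge that goes under the leaf; its -x end has a hem 9 mm high. On the centre line stands a rib to grip. Starts flat on the bench, right of the draining board.
- apron_edge (a point): Middle of the apron's plain (+x) edge, on its underside, 55 mm from the apron's origin; axes as the apron's.
- deck: Top of the draining board: grey plate 104 mm wide on a low steel stand fixed to the bench, sloping up away from the robot by 0.26 rad. Origin: on its surface, mid width, straight below the leaf's lip, 62 mm above the bench. x points up the slope (heading varies), y left across it, z out of the surface. The bare deck runs from x = -150 mm to the lip at x = 0.
- leaf (a joint): Hinge of the thin aluminium leaf lapping over the upper deck, 100 mm wide, 0.06 kg. 0: at rest, parallel to the deck, its underside 7 mm above it, the last 10 mm flared to about 9 mm at the lip; grows (rad) as it is lifted, held down by its weight only. Axis along deck y at deck x = 60, z = 13.5 mm; hinge top 18 mm above the deck.
- apron_rib (a point): Middle of the top of the apron's standing rib, at apron x = -22, z = 33 mm. The rib is 12 mm thick (y), 44 mm long (apron x from -44 to 0) and rises from the plate (z = 4) to z = 33 mm; 22 mm of bare plate lies to each side of it. Axes as the apron's.
- deck_stop (a point): Middle of the foot of the stop (face of the hinge beam) under the leaf, at deck x = 45 mm, z = 0, where the apron's plain edge ends up. Beside it, under the leaf, stand two cheeks whose inner faces are at deck y = +-42 mm. Axes as the deck's.
- leaf_lip (a point): Middle of the leaf's free lower edge (the lip), about 9 mm above the deck's surface.
- steel_tin: Bystander: open steel tin, 70 mm wide, 33 mm high, on the bench behind and right of the draining board; origin at the centre of its underside.
- spatula: Bystander: black-handled spatula, 174 mm long, lying flat on the bench in front of the hot plate; origin at the middle of its underside.

How it is judged (in metres and radians):
On the way:
1. the apron lies flat on the sloping deck, on its centre part, below the leaf (angle between the z axis of apron and the z axis of deck, either way round below 0.05 rad and z of apron_edge in the frame of deck between -0.004 and 0.004 m and y of apron_edge in the frame of deck between -0.03 and 0.03 m and x of apron_edge in the frame of deck between -0.08 and 0 m and angle between the x axis of apron and the x axis of deck, either way round below 0.35 rad and contact force between apron and deck above 0.2 N), for 0.2 s.
At the end, for the whole second after the job is handed in: The plain edge is at least 33 mm up under the leaf, within 12 mm of centre and 0.14 rad of square; the apron is flat on the deck (0.05 rad, 4 mm), at rest, pressed on it with more than 4 N and gripped by the fingers (over 12 N); the leaf is down (under 0.04 rad) (angle between the z axis of apron and the z axis of deck, either way round below 0.05 rad and z of apron_edge in the frame of deck between -0.004 and 0.004 m and y of apron_edge in the frame of deck between -0.012 and 0.012 m and x of apron_edge in the frame of deck between 0.033 and 0.048 m and angle between the x axis of apron and the x axis of deck, either way round below 0.14 rad and value of joint leaf below 0.04 rad and contact force between apron and deck above 4 N and contact force between the fingers and apron above 12 N and linear speed of apron below 0.01 m/s); the arm keeps its last pose, push and grip.
It fails at once if the leaf is lifted (more than 0.15 rad, 9 mm at its lip) (value of joint leaf above 0.15 rad).
It fails at once if the steel tin is pushed away (more than 30 mm) (distance of steel_tin from where it was at the start of the episode above 0.03 m).
It fails at once if the spatula is pushed away (more than 30 mm) (distance of spatula from where it was at the start of the episode above 0.03 m).
It also fails if it takes over 48 s, if anything falls off the work surface, if the arm or the gripper's body presses on something with over 40 N, if the wrist force passes 120 N, or if a joint passes its speed limit or range.

### The arm

A 6-joint arm with a two-finger parallel gripper is mounted at the origin on the work surface; the furniture and walls round the work are solid. World frame = base frame: x ahead of the robot, y to its left, z up, the work surface at z = 0. Lengths are in mm, angles in rad, forces in N, time in s.
With the tool pointing down it reaches from about 275 to 750 mm from the base axis. Payload 10.2 kg.
Tool frame: the origin (TCP) lies between the finger pads; the fingertips stand 22 mm ahead of it and the grasp point (between the pads) lies 3 mm ahead of it (ctrl.nose_length is the distance from the TCP to the fingertips, in mm); y points along the fingers, z is the direction in which the jaws open and shut, and the axes are right-handed (so a half turn about y gives the same grasp; the last joint's range is limited). The gripper opens to 85 mm and grips with 20 to 120 N. Pads are 22 mm wide; open, the fingers measure 114 mm over their backs; the gripper's body (76 mm by 85 mm) begins 54 mm behind the grasp point. The pads swing forward as they close: fully open they stand 13 mm farther back than shut.
Start: joints at [1.109, 0.313, 1.498, -0, 1.331, -0.223], TCP at [124.195, 510.105, 253.294] pointing down, gripper open.
Joint ranges: [-2.94, 2.94], [-0.97, 2.17], [0.19, 2.56], [-1.23, 4.37], [0.02, 3.11], [-2.88, 2.88]. Speed limits (rad/s): [2.39, 2.39, 3.01, 3.14, 3.14, 3.14].

### API

Orientations are given as a unit quaternion [w, x, y, z].
In Python, from rig import ctrl, eyes, models gives the robot as it stands.
- The arm moves only by the shell command python3 -m crank 'ROWS' [FORCE]. ROWS is JSON, a list of rows, each an object with "dp": the shift along the tool's x, y, z in mm, a list of three; "roll": the turn about the tool's y in rad; "gripper": the closure in counts, from 0 (fully open) to 255 (shut). A call has 1 to 10 rows; each row is the pose to reach, as a shift and turn from the pose commanded when the call began, along the tool's axes at that moment; what a row does not reach only later rows make up. A row lasts 1/12 s, in which the tool goes at most 41.7 mm and 7.16 degrees, less where a joint would pass 70% of its speed; a pose out of reach is approached as far as the arm can. A call with a gripper value outside its range is refused whole. The fingers move at their own pace and stop on an object; FORCE is the grip in N (left out, the last holds). Time passes only in rows, so rows that repeat a pose let the fingers close. It gives the time, the measured TCP pose, the force and the opening at its end, in the units of the state.
- ctrl.sense(): the state, without advancing time (a new reading comes with each control period).
- eyes.capture(name): name is "scene" or "side" or "wrist"; returns a dict with "color" (420x560x3 uint8, red, green, blue), "fx", "fy", "cx", "cy" (pixels), "R" (3x3) and "t" (3): a world point X has camera coordinates R X + t. Camera axes: x right, y down, z forward; pixel columns grow to the right and rows downward; lengths in mm; the calibration is good to about 2 mm. A picture is of the moment at which its call begins. There is no depth.
- ctrl.finish_job(): hands the job in, once; it reports no verdict.
Trained networks look in a picture, given as the dict that the camera call returned (one of the last four; its "shot" number tells which), for a name from the list of things; names that differ only in an ending like _2 or _b are one class to them, and where a whole thing is asked for, a point or a joint stands for the part that bears it (a point fixed in the world has none). Each returns a list of dicts, best first, with "confidence" (0 to 1); they miss things now and then, are a little off and sometimes report something else, mostly with a low value. They report only what shows in the picture. A call takes as long as a camera call.
- models.spot_in(picture, label): "extent" ([centre column, centre row, width, height] in pixels, round what is visible of it).
- models.spot_point(picture, label): "centre" ([column, row] in pixels: a listed point, or the origin of a listed thing).
The state is a dict: "time_s": time; "joints": joint angles; "dq": joint speeds; "tau": joint torques, N m; "eef_pos": TCP position; "ee_rot": TCP orientation; "force": force on the tool from outside, world axes, zero at the start; "wrist_torque": the same for the moment, N m; "grip_width": opening from 0.0 (shut) to 1.0 (fully open).
Only numpy, scipy, OpenCV 4.12 (cv2) and the standard library are available. Lean on these libraries where they do the work, as an engineer would, in place of code of your own. Each camera call takes 0.05 s, during which the arm holds its last target. There are 200 camera calls.

## Working session

There is one attempt and no reset: what is moved stays moved. The work goes in short steps, Python scripts to look and compute and a shell command to move; the robot and the scene stay as the last step left them, time stands still between calls to the robot, and variables do not carry over. Pictures are saved under pics/ and viewed, about 8 in all and at most 12, crops included, and the job is handed in when it is done.

```bash
mkdir -p pics; cat > h.py <<'E'
import numpy as np, cv2
from scipy.spatial.transform import Rotation as Ro
from scipy.optimize import least_squares
from rig import ctrl, eyes, models
def rot(q): return Ro.from_quat([q[1],q[2],q[3],q[0]]).as_matrix()
def proj(c,X):
    p=c["R"]@np.asarray(X,float)+np.asarray(c["t"]).ravel(); return np.array([c["fx"]*p[0]/p[2]+c["cx"],c["fy"]*p[1]/p[2]+c["cy"]])
def tri(obs):
    # obs: list of (cam, uv) -> X, residual px
    A=[];b=[]
    for c,uv in obs:
        R=np.asarray(c["R"]);t=np.asarray(c["t"]).ravel()
        d=np.array([(uv[0]-c["cx"])/c["fx"],(uv[1]-c["cy"])/c["fy"],1.]); d=R.T@d; d/=np.linalg.norm(d)
        P=np.eye(3)-np.outer(d,d); A.append(P); b.append(P@(-R.T@t))
    X=np.linalg.lstsq(np.vstack(A),np.hstack(b),rcond=None)[0]
    return X,[round(float(np.linalg.norm(proj(c,X)-uv)),1) for c,uv in obs]
def planept(c,uv,z):
    R=np.asarray(c["R"]);t=np.asarray(c["t"]).ravel();C=-R.T@t
    d=R.T@np.array([(uv[0]-c["cx"])/c["fx"],(uv[1]-c["cy"])/c["fy"],1.]); return C+d*(z-C[2])/d[2]
def save(c,n): cv2.imwrite("pics/"+n,cv2.cvtColor(np.asarray(c["color"]),cv2.COLOR_RGB2BGR))
E
python3 - <<'E'
from h import *
np.set_printoptions(precision=1,suppress=True)
s=ctrl.sense();print(s["time_s"],s["eef_pos"],rot(s["ee_rot"]),s["grip_width"])
cs={n:eyes.capture(n) for n in("scene","side","wrist")}
for n,c in cs.items(): print(n,"at",-np.asarray(c["R"]).T@np.asarray(c["t"]).ravel())
img=np.hstack([cs["scene"]["color"],cs["side"]["color"]]); save(cs["scene"],"a.png");save(cs["side"],"b.png");save(cs["wrist"],"w.png")
for l in("apron","apron_edge","apron_rib","deck","deck_stop","leaf_lip","steel_tin","spatula"):
    ob=[]
    for n,c in cs.items():
        r=models.spot_point(c,l)
        if r:
            print(l,n,[(np.array(q["centre"]),round(q["confidence"],2)) for q in r[:2]])
            if r[0]["confidence"]>.4: ob.append((c,r[0]["centre"]))
    if len(ob)>1: print("  ->",*tri(ob))
E
```

```text
0.0 [124.1 509.9 252.7] [[ 1.  -0.   0.2]
 [-0.2 -0.   1. ]
 [-0.  -1.  -0. ]] 0.9985962451738686
scene at [104.3 435.7 774.3]
side at [ -35.3 1054.7  680.5]
wrist at [ 48.5 528.9 374. ]
apron scene [(array([324.5, 184.2]), 0.82)]
apron side [(array([310.9, 214.1]), 0.83)]
  -> [ 524.3 -235.5    7. ] [0.4, 0.4]
apron_edge scene [(array([311.4, 174.5]), 0.93)]
apron_edge side [(array([294., 215.]), 0.61)]
  -> [ 595.9 -270.6  -25.4] [0.5, 0.5]
apron_rib scene [(array([257. , 195.8]), 0.64), (array([332.9, 179.7]), 0.57)]
apron_rib side [(array([316.4, 207.5]), 0.74)]
  -> [424.4  76.1 214.6] [29.4, 25.1]
deck scene [(array([256.6, 201.6]), 0.93)]
deck side [(array([257.9, 221.3]), 0.7)]
  -> [579.4 -20.9  68.7] [0.0, 0.0]
deck_stop scene [(array([245.3, 188.3]), 0.58)]
deck_stop side [(array([244.6, 213.6]), 0.84)]
  -> [623.5 -27.7  79.6] [0.4, 0.3]
leaf_lip scene [(array([255.7, 197.7]), 0.56)]
leaf_lip side [(array([255.1, 218.3]), 0.61)]
  -> [589.5 -26.7  72.1] [0.6, 0.5]
steel_tin scene [(array([274.4, 173.1]), 0.85)]
steel_tin side [(array([257.1, 213.5]), 0.57)]
  -> [ 667.5 -178.8    3.2] [1.3, 1.3]
spatula scene [(array([267.8, 329.7]), 0.61)]
spatula side [(array([306.7, 308.4]), 0.47)]
  -> [355.1 179.4  -5.4] [1.5, 1.4]
```

```bash
python3 - <<'E'
import cv2,numpy as np
a=cv2.imread("pics/a.png");b=cv2.imread("pics/b.png")
A=cv2.resize(a[130:360,180:400],None,fx=1.8,fy=1.8)
B=cv2.resize(b[170:360,180:380],None,fx=1.8,fy=1.8)
A=cv2.resize(a,(400,300)); B=cv2.resize(b,(400,300))
C=cv2.resize(a[140:240,220:360],(400,286),interpolation=3);D=cv2.resize(b[180:280,220:360],(400,286),interpolation=3)
cv2.imwrite("pics/m1.png",np.vstack([np.hstack([A,B]),np.hstack([C,D])]))
E
```

```text
(no output)
```

View pics/m1.png

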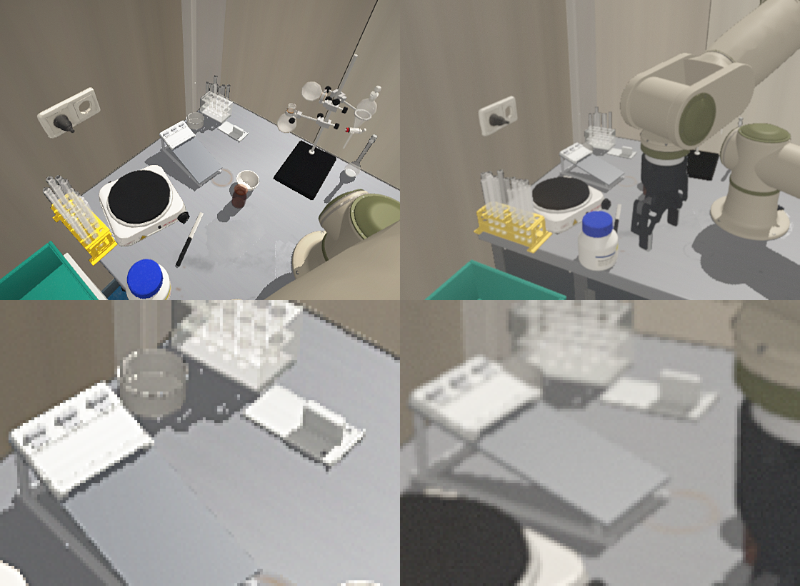

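```bash
cat >> h.py <<'E'
def dp(target):
    s=ctrl.sense(); return (rot(s["ee_rot"]).T@(np.asarray(target,float)-np.asarray(s["eef_pos"]))).round(1)
def heading():
    R=rot(ctrl.sense()["ee_rot"]); return np.arctan2(R[1,0],R[0,0])
np.set_printoptions(precision=2,suppress=True)
E
python3 - <<'E'
from h import *
c=eyes.capture("scene");d=eyes.capture("side")
print(planept(c,[311.4,174.5],0),planept(c,[324.5,184.2],0),planept(c,[332.9,179.7],33),planept(c,[345,188],0))
print(planept(d,[294,215],0),planept(d,[310.9,214.1],0),planept(d,[316.4,207.5],33))
print(heading(),dp([480,-200,260]), dp([330,100,260]))
E
```

```text
[ 581.81 -248.2     0.  ] [ 529.39 -241.56   -0.  ] [ 504.77 -242.08   33.  ] [ 477.43 -267.81    0.  ]
[ 571.61 -222.36    0.  ] [ 528.79 -248.44    0.  ] [ 504.62 -232.08   33.  ]
-0.23884216634209818 [ 513.7   -6.7 -605.8] [ 297.    -6.7 -349.8]
```

View pics/w.png

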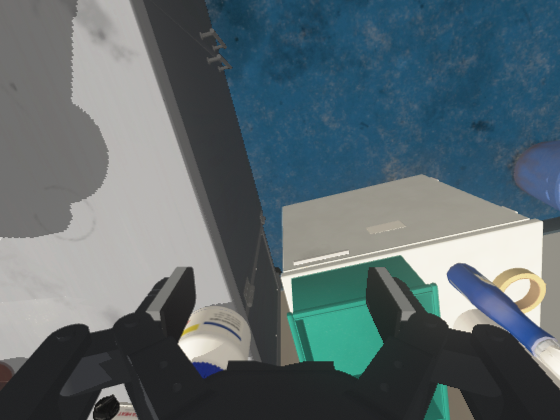

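```bash
python3 -c "
from h import *
print(dp([430,-190,280]))"; python3 -m crank '[{"dp":[50,-20,-100],"roll":0.5,"gripper":0},{"dp":[100,-27,-170],"roll":1.0,"gripper":0},{"dp":[200,-27,-300],"roll":1.4,"gripper":0},{"dp":[300,-27,-400],"roll":1.8,"gripper":0},{"dp":[463,-27,-608],"roll":2.9,"gripper":0},{"dp":[463,-27,-608],"roll":2.9,"gripper":0},{"dp":[463,-27,-608],"roll":2.9,"gripper":0},{"dp":[463,-27,-608],"roll":2.9,"gripper":0},{"dp":[463,-27,-608],"roll":2.9,"gripper":0},{"dp":[463,-27,-608],"roll":2.9,"gripper":0}]'; python3 -c "
from h import *
s=ctrl.sense();print(s['eef_pos'],heading(),s['joints'],dp([430,-190,280]))"
```

```text
[ 462.7  -26.7 -607.9]
time_s: 2.28
eef_pos: [283.7, 125.5, 274.3]
ee_rot: [0.519, -0.518, 0.48, -0.481]
force: [1.3, 0.2, 0.5]
grip_width: 1.0
[283.72 125.53 274.28] -1.4946073476747275 [ 0.03 -0.21  2.    0.    1.35 -0.04] [325.7  -5.6 121.8]
```

```bash
python3 -m crank '[{"dp":[326,-6,122],"roll":1.65,"gripper":0},{"dp":[326,-6,122],"roll":1.65,"gripper":0},{"dp":[326,-6,122],"roll":1.65,"gripper":0},{"dp":[326,-6,122],"roll":1.65,"gripper":0},{"dp":[326,-6,122],"roll":1.65,"gripper":0},{"dp":[326,-6,122],"roll":1.65,"gripper":0},{"dp":[326,-6,122],"roll":1.65,"gripper":0},{"dp":[326,-6,122],"roll":1.65,"gripper":0},{"dp":[326,-6,122],"roll":1.65,"gripper":0},{"dp":[326,-6,122],"roll":1.65,"gripper":0}]'; python3 -m crank '[{"dp":[0,0,0],"roll":0.4,"gripper":0},{"dp":[0,0,0],"roll":0.4,"gripper":0},{"dp":[0,0,0],"roll":0.4,"gripper":0},{"dp":[0,0,0],"roll":0.4,"gripper":0}]'; cat > look.py <<'E'
from h import *
import sys
s=ctrl.sense();print(s['time_s'],s['eef_pos'],heading(),s['joints'])
c=eyes.capture("wrist");save(c,sys.argv[1])
print("cam",-np.asarray(c["R"]).T@np.asarray(c["t"]).ravel())
for l in("apron","apron_edge","apron_rib","deck","deck_stop","leaf_lip","steel_tin"):
    r=models.spot_point(c,l)
    for q in r[:2]:
        z={"apron_rib":33,"deck":62,"leaf_lip":71,"deck_stop":74}.get(l,0)
        print(l,np.array(q["centre"]),round(q["confidence"],2),planept(c,q["centre"],z))
E
python3 look.py w2.png
```

```text
time_s: 3.12
eef_pos: [432.6, -190.6, 279.2]
ee_rot: [0.138, -0.138, 0.694, -0.693]
force: [-0.0, 0.5, -1.0]
grip_width: 1.002
time_s: 3.45
eef_pos: [431.9, -187.6, 279.9]
ee_rot: [-0.001, 0.001, 0.707, -0.707]
force: [-0.3, -0.0, 0.4]
grip_width: 1.0
3.45 [ 431.89 -187.58  279.92] 3.139408828244085 [-0.66  0.17  1.61  0.    1.36  0.91]
cam [ 511.58 -187.48  401.09]
apron [324.7 101. ] 0.76 [ 529.91 -243.8     0.  ]
apron_edge [326.5  54.1] 0.77 [ 583.26 -243.66    0.  ]
apron_rib [330.6 122. ] 0.88 [ 504.99 -247.19   33.  ]
apron_rib [325.5  53.2] 0.61 [ 578.26 -237.88   33.  ]
deck [120.6  36.3] 0.83 [588.74 -26.57  62.  ]
leaf_lip [119.3  38.2] 0.71 [585.05 -29.28  71.  ]
```

View pics/w2.png

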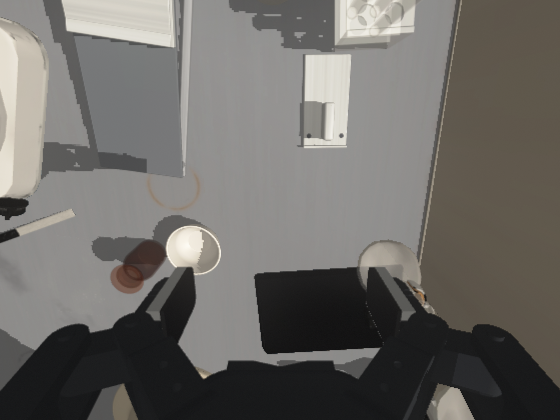

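```bash
python3 - <<'E'
from h import *
c=eyes.capture("wrist"); g=cv2.cvtColor(c["color"],cv2.COLOR_RGB2GRAY)
m=(g>165).astype(np.uint8); m[:48]=0; m[155:]=0; m[:,:285]=0; m[:,370:]=0
n,lab,st,_=cv2.connectedComponentsWithStats(m); k=1+np.argmax(st[1:,4]); print(st[k])
ct=max(cv2.findContours((lab==k).astype(np.uint8),0,1)[0],key=cv2.contourArea)[:,0]
P=np.array([planept(c,p+0.0,4)[:2] for p in ct],np.float32)
r=cv2.minAreaRect(P); print(r)
for p in ([335,44],[414,30]): print("rack",planept(c,p,0))
v=cv2.resize(g[40:160,290:365],None,fx=4,fy=4); cv2.imwrite("pics/c.png",v)
E
```

```text
[ 304   55   48   93 3292]
((527.686279296875, -245.20391845703125), (108.7978744506836, 55.38837814331055), 0.5190437436103821)
rack [ 594.55 -252.33    0.  ]
rack [ 609.69 -345.15    0.  ]
```

```bash
python3 -m crank '[{"dp":[-40,10,30],"roll":-1.4,"gripper":0},{"dp":[-74,40,58],"roll":-1.4,"gripper":0},{"dp":[-74,40,58],"roll":-1.4,"gripper":0},{"dp":[-74,40,58],"roll":-1.4,"gripper":0},{"dp":[-74,40,58],"roll":-1.4,"gripper":0},{"dp":[-74,40,58],"roll":-1.4,"gripper":0},{"dp":[-74,40,58],"roll":-1.4,"gripper":0},{"dp":[-74,40,58],"roll":-1.4,"gripper":0},{"dp":[-74,40,58],"roll":-1.4,"gripper":0},{"dp":[-74,40,58],"roll":-1.4,"gripper":0}]';  python3 -c "
from h import *
h=heading();print(h,'roll',h-2*np.pi-0.009,dp([506,-245.4,160]))"
```

```text
time_s: 4.73
eef_pos: [506.1, -245.3, 239.8]
ee_rot: [0.416, -0.416, 0.571, -0.571]
force: [0.4, 0.5, 0.2]
grip_width: 1.0
-1.8819491458069504 roll -8.174134452986538 [ 0.1 79.8 -0. ]
```

```bash
python3 -m crank '[{"dp":[0,0,0],"roll":-1.891,"gripper":0},{"dp":[0,0,0],"roll":-1.891,"gripper":0},{"dp":[0,0,0],"roll":-1.891,"gripper":0},{"dp":[0,0,0],"roll":-1.891,"gripper":0},{"dp":[0,0,0],"roll":-1.891,"gripper":0},{"dp":[0,0,0],"roll":-1.891,"gripper":0},{"dp":[0,0,0],"roll":-1.891,"gripper":0},{"dp":[0,0,0],"roll":-1.891,"gripper":0},{"dp":[0,0,0],"roll":-1.891,"gripper":0},{"dp":[0,0,0],"roll":-1.891,"gripper":0}]';python3 -m crank '[{"dp":[0,20,0],"roll":-0.64,"gripper":0},{"dp":[0,40,0],"roll":-0.64,"gripper":0},{"dp":[0,60,0],"roll":-0.64,"gripper":0},{"dp":[0,80,0],"roll":-0.64,"gripper":0},{"dp":[0,80,0],"roll":-0.64,"gripper":0},{"dp":[0,80,0],"roll":-0.64,"gripper":0},{"dp":[0,80,0],"roll":-0.64,"gripper":0}]';  python3 look.py w3.png; python3 -c "
from h import *
h=heading();print(h,dp([506,-245.4,31]))"
```

```text
time_s: 5.57
eef_pos: [506.1, -245.3, 239.8]
ee_rot: [0.672, -0.672, 0.22, -0.22]
force: [-0.9, -1.0, 0.4]
grip_width: 0.999
time_s: 6.15
eef_pos: [506.3, -245.5, 160.2]
ee_rot: [-0.707, 0.707, -0.0, 0.0]
force: [0.2, -0.3, 0.6]
grip_width: 1.002
6.15 [ 506.25 -245.48  160.2 ] -0.0009597926378222207 [-0.66  0.48  1.51 -0.    1.15 -2.23]
cam [ 428.35 -245.09  281.34]
apron [278.8 217.3] 0.59 [ 525.77 -246.74   -0.  ]
apron_edge [279.9 269.5] 0.65 [ 584.56 -245.72    0.  ]
apron_rib [283.3 210.6] 0.94 [ 508.12 -242.58   33.  ]
deck [529.7 307.2] 0.96 [587.02 -28.86  62.  ]
deck_stop [539.  312.1] 0.52 [583.1  -31.79  74.  ]
leaf_lip [539.9 314.3] 0.61 [587.52 -27.36  71.  ]
steel_tin [339.4 338.5] 0.62 [ 674.28 -176.96    0.  ]
0.0005390322760280849 [ -0.1 129.1  -0. ]
```

View pics/w3.png

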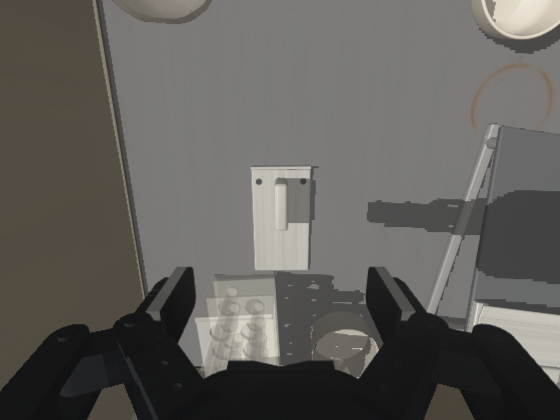

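```bash
python3 -m crank '[{"dp":[0,30,0],"roll":0,"gripper":0},{"dp":[0,60,0],"roll":0,"gripper":0},{"dp":[0,90,0],"roll":0,"gripper":0},{"dp":[0,110,0],"roll":0,"gripper":0},{"dp":[0,129,0],"roll":0,"gripper":0},{"dp":[0,129,0],"roll":0,"gripper":255},{"dp":[0,129,0],"roll":0,"gripper":255},{"dp":[0,129,0],"roll":0,"gripper":255},{"dp":[0,129,0],"roll":0,"gripper":255},{"dp":[0,129,0],"roll":0,"gripper":255}]' 30;python3 -m crank '[{"dp":[0,0,0],"roll":0,"gripper":255},{"dp":[0,0,0],"roll":0,"gripper":255},{"dp":[0,0,0],"roll":0,"gripper":255},{"dp":[0,0,0],"roll":0,"gripper":255}]'
```

```text
time_s: 7.38
eef_pos: [506.6, -245.7, 32.2]
ee_rot: [-0.707, 0.708, 0.001, 0.0]
force: [0.1, 0.0, 0.4]
grip_width: 0.299
time_s: 7.72
eef_pos: [506.5, -245.6, 31.9]
ee_rot: [-0.707, 0.707, 0.001, -0.0]
force: [-0.3, 0.7, 6.0]
grip_width: 0.136
```

```bash
python3 -m crank '[{"dp":[0,-20,0],"roll":0,"gripper":255},{"dp":[0,-60,0],"roll":0,"gripper":255},{"dp":[0,-100,0],"roll":0,"gripper":255},{"dp":[0,-140,0],"roll":0,"gripper":255},{"dp":[0,-180,0],"roll":0,"gripper":255},{"dp":[-20,-200,40],"roll":0,"gripper":255},{"dp":[-40,-210,80],"roll":0,"gripper":255},{"dp":[-60,-210,110],"roll":0,"gripper":255},{"dp":[-60,-210,110],"roll":0,"gripper":255},{"dp":[-60,-210,110],"roll":0,"gripper":255}]'
python3 - <<'E'
from h import *
import pickle
s=ctrl.sense();print(s["eef_pos"],heading(),s["grip_width"])
c=eyes.capture("wrist");d=eyes.capture("scene");e=eyes.capture("side")
pickle.dump((c,d,e),open("cams.pkl","wb"))
cv2.imwrite("pics/m4.png",cv2.cvtColor(np.vstack([c["color"][:,:],cv2.resize(d["color"][150:270,180:340],(560,420))[:180]]),cv2.COLOR_RGB2BGR))
for l in("apron","apron_edge","deck","deck_stop","leaf_lip","leaf"):
  for n,k in(("w",c),("s",d),("e",e)):
    r=models.spot_point(k,l)
    if r: print(l,n,r[0]["centre"],round(r[0]["confidence"],2))
E
```

```text
time_s: 8.55
eef_pos: [445.1, -133.7, 241.6]
ee_rot: [-0.707, 0.707, 0.001, -0.001]
force: [0.3, -0.2, -1.8]
grip_width: 0.129
[ 445.08 -133.7   241.55] 0.0032259318070285837 0.12943421036355549
apron w [282.2, 291.4] 0.74
apron s [326.8, 155.5] 0.61
apron e [316.8, 158.8] 0.62
apron_edge w [280.8, 362.9] 0.98
apron_edge s [309.3, 144.2] 0.59
apron_edge e [295.7, 161.1] 0.55
deck w [365.8, 309.1] 0.88
deck s [257.7, 199.9] 0.67
deck e [257.3, 224.1] 0.62
deck_stop s [244.5, 191.1] 0.8
deck_stop e [241.6, 212.2] 0.76
leaf_lip s [259.7, 197.6] 0.84
leaf_lip e [256.4, 219.2] 0.95Traceback (most recent call last):
  File "<stdin>", line 9, in <module>
ValueError: it knows: apron, apron_edge, apron_rib, deck, deck_stop, leaf_lip, spatula, steel_tin
```

View pics/m4.png

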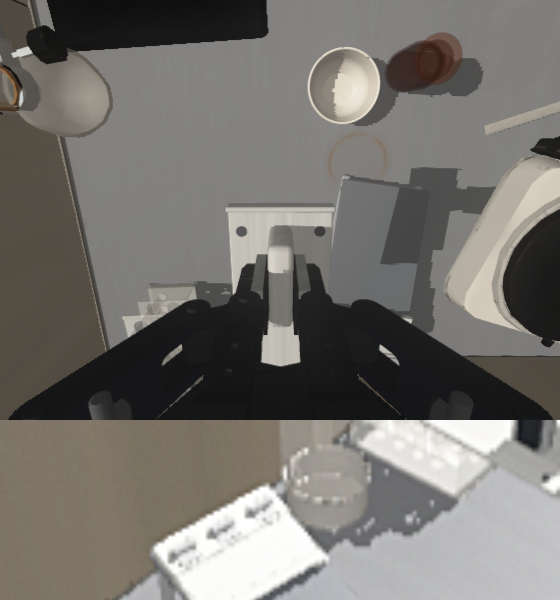

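```bash
cat > fit.py <<'E'
from h import *
import pickle
c,d,e=pickle.load(open("cams.pkl","rb"))
def D(p):
    x,y,h=p; R=Ro.from_euler("zy",[h,-0.26]).as_matrix(); return R,np.array([x,y,62.])
obs=[(c,(342,177),(-150,-52,0),1.5),(c,(428,190),(-150,52,0),1.5),(c,(365.8,309.1),(0,0,0),4),(d,(241.7,208),(0,50,9),1),(d,(273.5,189),(0,-50,9),1),
(d,(257.7,199.9),(0,0,0),1.5),(e,(257.3,224.1),(0,0,0),1.5),(d,(244.5,191.1),(45,0,0),1.5),(e,(241.6,212.2),(45,0,0),1.5),(d,(259.7,197.6),(0,0,9),1.5),(e,(256.4,219.2),(0,0,9),1.5)]
def res(p):
    R,o=D(p); return np.concatenate([(proj(k,R@np.array(q,float)+o)-uv)/w for k,uv,q,w in obs])
if __name__=="__main__":
    r=least_squares(res,[585,-28,-.1],loss="soft_l1"); print(r.x); print((res(r.x).reshape(-1,2)*np.array([[o[3]] for o in obs])).round(1))
    J=r.jac; print("sd",np.sqrt(np.diag(np.linalg.inv(J.T@J))))
E
python3 fit.py; python3 - <<'E'
import cv2,numpy as np,pickle
c,d,e=pickle.load(open("cams.pkl","rb"))
a=cv2.resize(c["color"][165:325,315:445],None,fx=3,fy=3,interpolation=2);b=cv2.resize(d["color"][170:270,215:325],None,fx=3.6,fy=3.6,interpolation=2)
h=480; o=np.zeros((h,800,3),np.uint8); o[:480,:390]=a; o[:360,400:796]=b
cv2.imwrite("pics/m5.png",o[:,:,::-1])
E
```

```text
[586.45 -29.86  -0.13]
[[-0.9  0.8]
 [ 1.4 -0.7]
 [ 1.  -0.3]
 [-0.  -0.4]
 [-0.5  0.1]
 [-0.5  0.2]
 [ 0.  -2.4]
 [ 1.7 -3.6]
 [ 2.3  1.8]
 [-2.   0.5]
 [ 1.6 -0.3]]
sd [1.09 1.5  0.01]
```

View pics/m5.png

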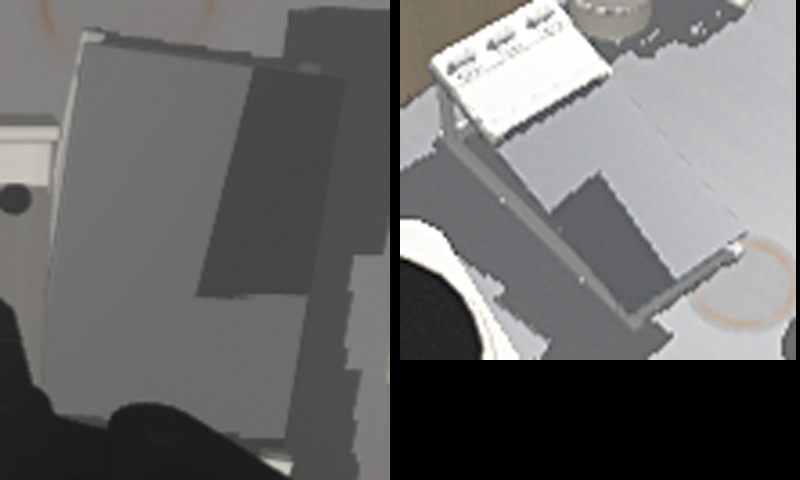

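```bash
python3 - <<'E'
import fit; from h import *
c,d,e=fit.c,fit.d,fit.e
fit.obs[:]=[o for o in fit.obs if o[2] not in((-150,-52,0),(-150,52,0),(0,50,9),(0,-50,9))]+[(c,(342.3,178.3),(-150,-52,0),1),(c,(429.7,191),(-150,52,0),1),(c,(410.7,312),(-2,52,0),1.5),(d,(241.4,208.9),(0,50,9),1),(d,(273.9,190.8),(0,-50,9),1),(d,(310.8,235.3),(-150,-52,0),1),(d,(280.3,257.5),(-150,52,0),1)]
for g in (None,):
    r=least_squares(fit.res,[585,-28,-.1],loss="soft_l1");print(r.x);print((fit.res(r.x).reshape(-1,2)*np.array([[o[3]] for o in fit.obs])).round(1))
R,o=fit.D(r.x)
s=ctrl.sense();T=rot(s["ee_rot"]);p=np.array(s["eef_pos"])
# apron in hand check: edge / rib in camera vs expectation (grip at rib centre, level)
ed=p+np.array([77.,0,-31]); print("edge pred px",proj(c,ed))
for x in(-30,-20,0,38,41): # TCP target with apron flat: rib point apron x=-22, height above plate of grasp
    q=R@np.array([x-77.,0,29])+o; print(x,q+np.array([0,0,3-0.]))
E
```

```text
[586.55 -28.87  -0.13]
[[ 1.8 -0.2]
 [-0.9  0.4]
 [-0.2 -2.2]
 [ 1.4 -3.5]
 [ 2.1  1.9]
 [-2.3  0.7]
 [ 1.4 -0.2]
 [-0.2 -0.4]
 [ 0.7 -1.5]
 [ 0.3  0.8]
 [-0.1 -1.1]
 [-1.2 -1.5]
 [ 0.4 -1.2]
 [-1.  -1. ]]
edge pred px [276.86 366.44]
-30 [476.52 -15.41  65.74]
-20 [486.1  -16.67  68.29]
0 [505.28 -19.18  73.39]
38 [541.71 -23.96  83.08]
41 [544.59 -24.34  83.84]
```

```bash
python3 -c "
from h import *
print(dp([476.5,-15.4,95]),dp([476.5,-15.4,140]))"
python3 -m crank '[{"dp":[15,10,40],"roll":0.1,"gripper":255},{"dp":[31,40,80],"roll":0.133,"gripper":255},{"dp":[31,70,110],"roll":0.133,"gripper":255},{"dp":[31,100,119],"roll":0.133,"gripper":255},{"dp":[31,125,119],"roll":0.133,"gripper":255},{"dp":[31,140,119],"roll":0.133,"gripper":255},{"dp":[31,144,119],"roll":0.133,"gripper":255},{"dp":[31,144,119],"roll":0.133,"gripper":255}]'
python3 - <<'E'
from h import *
s=ctrl.sense();print(s["eef_pos"],heading(),s["grip_width"],dp([476.5,-15.4,75]),s["force"])
c=eyes.capture("wrist");d=eyes.capture("scene");e=eyes.capture("side")
o=np.zeros((580,800,3),np.uint8)
o[:300,:400]=cv2.resize(c["color"],(400,300));o[:300,400:800]=cv2.resize(d["color"][160:265,200:340],(400,300));o[300:580,:400]=cv2.resize(e["color"][165:270,200:350],(400,280))
cv2.imwrite("pics/m6.png",o[:,:,::-1])
E
```

```text
[ 30.7 145.9 120. ] [ 30.7 100.9 120. ]
time_s: 10.12
eef_pos: [476.6, -16.3, 96.4]
ee_rot: [0.706, -0.705, 0.047, -0.046]
force: [0.5, -0.5, -1.7]
grip_width: 0.134
[476.57 -16.34  96.42] -0.1317867631771265 0.1343135029610791 [-0.2 21.4  0.9] [ 0.5  -0.49 -1.7 ]
```

View pics/m6.png

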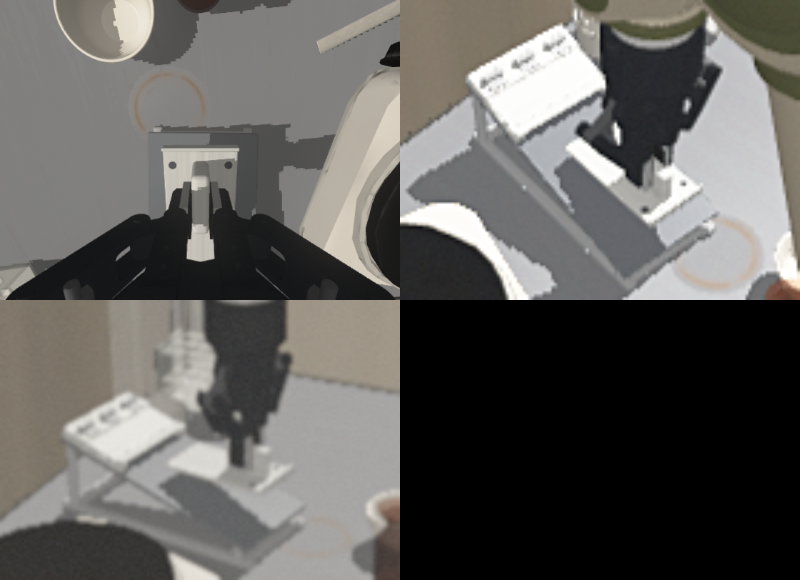

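```bash
python3 -m crank '[{"dp":[0,6,0],"roll":0,"gripper":255},{"dp":[0,11,0.5],"roll":0,"gripper":255},{"dp":[0,14,1],"roll":0,"gripper":255},{"dp":[0,17,1],"roll":0,"gripper":255},{"dp":[0,20,1],"roll":0,"gripper":255},{"dp":[0,20,1],"roll":0,"gripper":255}]'; python3 -m crank '[{"dp":[0,2,0],"roll":0,"gripper":255},{"dp":[0,4,0],"roll":0,"gripper":255},{"dp":[0,4,0],"roll":0,"gripper":255}]';python3 -m crank '[{"dp":[0,1.5,0],"roll":0,"gripper":255},{"dp":[0,3,0],"roll":0,"gripper":255},{"dp":[0,3,0],"roll":0,"gripper":255}]'
```

```text
time_s: 10.77
eef_pos: [476.0, -15.2, 76.4]
ee_rot: [0.706, -0.705, 0.047, -0.046]
force: [-4.8, 0.3, 2.5]
grip_width: 0.135
time_s: 11.02
eef_pos: [476.1, -15.2, 72.6]
ee_rot: [0.706, -0.705, 0.047, -0.046]
force: [-4.9, 1.2, 3.2]
grip_width: 0.136
time_s: 11.27
eef_pos: [476.1, -15.1, 69.6]
ee_rot: [0.706, -0.705, 0.047, -0.046]
force: [-5.4, 0.3, 3.2]
grip_width: 0.139
```

```bash
for i in 1; do python3 -m crank '[{"dp":[0,1,0],"roll":0,"gripper":255},{"dp":[0,2,0],"roll":0,"gripper":255},{"dp":[0,2,0],"roll":0,"gripper":255}]'; done; python3 -m crank '[{"dp":[0,0.7,0],"roll":0,"gripper":255},{"dp":[0,1.5,0],"roll":0,"gripper":255},{"dp":[0,1.5,0],"roll":0,"gripper":255}]';python3 -m crank '[{"dp":[0,0.7,0],"roll":0,"gripper":255},{"dp":[0,1.5,0],"roll":0,"gripper":255},{"dp":[0,1.5,0],"roll":0,"gripper":255}]'
```

```text
time_s: 11.52
eef_pos: [476.2, -15.2, 67.7]
ee_rot: [0.706, -0.705, 0.047, -0.046]
force: [-5.7, 0.4, 3.8]
grip_width: 0.131
time_s: 11.77
eef_pos: [476.2, -15.1, 66.3]
ee_rot: [0.706, -0.705, 0.047, -0.046]
force: [-4.8, 0.3, 3.6]
grip_width: 0.132
time_s: 12.02
eef_pos: [476.3, -15.1, 64.8]
ee_rot: [0.706, -0.705, 0.047, -0.046]
force: [-5.0, 0.9, 2.7]
grip_width: 0.135
```

```bash
python3 -m crank '[{"dp":[0,0.7,0],"roll":0,"gripper":255},{"dp":[0,1.5,0],"roll":0,"gripper":255},{"dp":[0,1.5,0],"roll":0,"gripper":255}]';python3 -m crank '[{"dp":[0,0.7,0],"roll":0,"gripper":255},{"dp":[0,1.5,0],"roll":0,"gripper":255},{"dp":[0,1.5,0],"roll":0,"gripper":255}]'
python3 - <<'E'
from h import *
c=eyes.capture("wrist");d=eyes.capture("scene");e=eyes.capture("side")
o=np.zeros((600,800,3),np.uint8)
o[:300,:400]=cv2.resize(c["color"],(400,300));o[:300,400:800]=cv2.resize(d["color"][160:265,200:340],(400,300));o[300:,:]=cv2.resize(e["color"][195:255,220:300],(800,600),interpolation=2)[0:300] if 0 else cv2.resize(e["color"][200:248,215:343],(800,300),interpolation=2)
cv2.imwrite("pics/m7.png",o[:,:,::-1])
for n,k in(("w",c),("s",d),("e",e)):
  for l in("apron","apron_edge","apron_rib"):
    r=models.spot_point(k,l)
    if r: print(l,n,r[0]["centre"],round(r[0]["confidence"],2))
E
```

```text
time_s: 12.27
eef_pos: [476.3, -15.1, 64.7]
ee_rot: [0.706, -0.706, 0.047, -0.046]
force: [-13.0, 2.0, 22.6]
grip_width: 0.136
time_s: 12.52
eef_pos: [476.4, -15.1, 64.5]
ee_rot: [-0.706, 0.706, -0.047, 0.046]
force: [-19.8, 3.1, 42.1]
grip_width: 0.133
apron w [281.5, 303.0] 0.61
apron_rib w [283.9, 286.2] 0.87
apron s [279.4, 223.6] 0.9
apron_edge s [266.4, 209.1] 0.8
apron_rib s [283.6, 227.3] 0.96
apron e [282.5, 236.8] 0.69
apron_edge e [268.2, 230.4] 0.92
apron_rib e [295.8, 230.6] 0.62
```

View pics/m7.png

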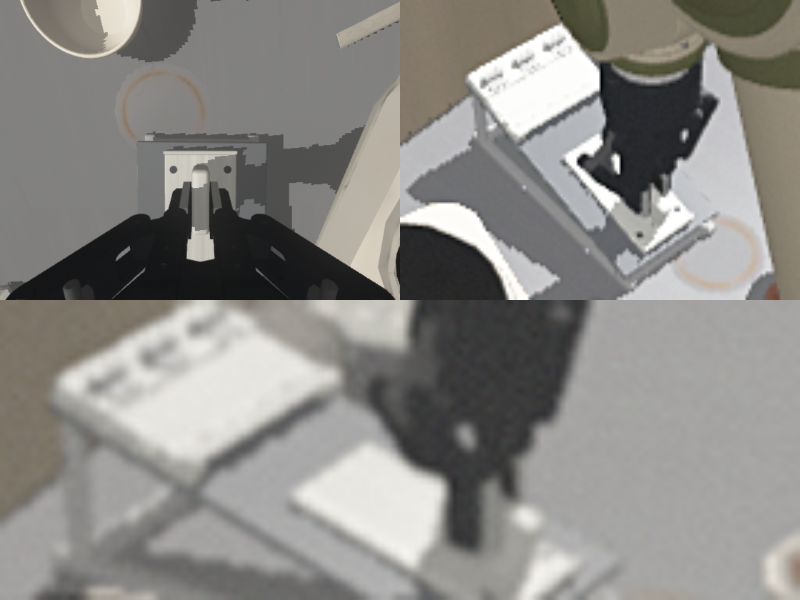

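```bash
python3 -m crank '[{"dp":[0,-0.6,0],"roll":0,"gripper":255},{"dp":[0,-1.2,0],"roll":0,"gripper":255},{"dp":[0,-1.2,0],"roll":0,"gripper":255},{"dp":[0,-1.2,0],"roll":0,"gripper":255}]' 50; cat > ed.py <<'E'
from h import *; import fit
R,o=fit.D([586.5,-28.9,-0.13])
d=eyes.capture("scene");e=eyes.capture("side")
for l in("apron","apron_edge","apron_rib","leaf_lip"):
    ob=[(k,r[0]["centre"]) for k in(d,e) for r in[models.spot_point(k,l)] if r]
    if len(ob)==2: X,q=tri(ob);print(l,R.T@(X-o),q)
    for k,u in ob:
        # intersect ray with plane deck z
        zz={"apron_rib":33,"leaf_lip":9}.get(l,0); C=-np.asarray(k["R"]).T@np.asarray(k["t"]).ravel(); v=np.asarray(k["R"]).T@np.array([(u[0]-k["cx"])/k["fx"],(u[1]-k["cy"])/k["fy"],1])
        a=R.T@(C-o);b=R.T@v; print("  on plane",a+b*(zz-a[2])/b[2])
s=ctrl.sense();T=rot(s["ee_rot"]);print("grasp in deck",R.T@(np.array(s["eef_pos"])+T[:,1]*3-o),"F deck",R.T@np.array(s["force"]),s["time_s"])
E
python3 ed.py
```

```text
time_s: 13.45
eef_pos: [476.3, -15.1, 64.6]
ee_rot: [-0.706, 0.706, -0.047, 0.046]
force: [-13.4, 2.3, 26.8]
grip_width: 0.127
apron [-84.33  -5.05  -3.97] [1.4, 1.4]
  on plane [-88.88  -4.17   0.  ]
  on plane [-83.51   1.26   0.  ]
apron_edge [-16.9   -0.3   -0.94] [7.5, 7.2]
  on plane [-34.73  -6.8    0.  ]
  on plane [0.63 6.33 0.  ]
  on plane [-114.38   -9.58   33.  ]
leaf_lip [ 11.73 -14.44 -15.08] [1.2, 1.1]
  on plane [ 4.4  -0.88  9.  ]
  on plane [-9.79 17.38  9.  ]
grasp in deck [-107.41   -0.17   27.97] F deck [-6.27  1.69 28.29] 13.95
```

```bash
python3 - <<'E'
from h import *; import fit
R,o=fit.D([586.5,-28.9,-0.13])
k=eyes.capture("wrist");save(k,"w8.png")
C=-np.asarray(k["R"]).T@np.asarray(k["t"]).ravel()
for u,zz in(((228,213),9),((333,213),9),((193,198),0),((375,200),0)):
    v=np.asarray(k["R"]).T@np.array([(u[0]-k["cx"])/k["fx"],(u[1]-k["cy"])/k["fy"],1]);a=R.T@(C-o);b=R.T@v;print(a+b*(zz-a[2])/b[2])
a=cv2.imread("pics/w8.png")[180:260,170:400]; cv2.imwrite("pics/w8c.png",cv2.resize(a,None,fx=3.4,fy=3.4,interpolation=2))
E
```

```text
[-141.34  -28.71    9.  ]
[-141.62   27.65    9.  ]
[-149.28  -50.67    0.  ]
[-148.5    52.22    0.  ]
```

View pics/w8c.png

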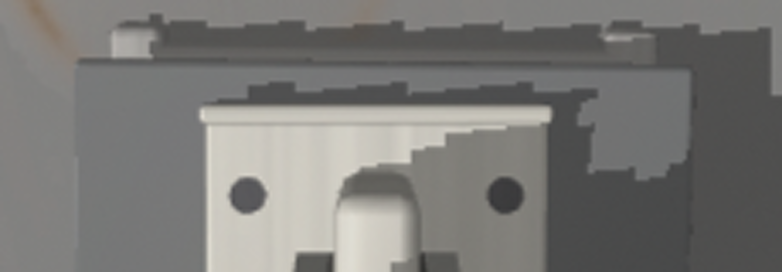

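```bash
python3 -m crank '[{"dp":[3.9,-1.0,0.3],"roll":0,"gripper":255},{"dp":[7.7,-2.1,0.6],"roll":0,"gripper":255},{"dp":[11.6,-3.1,1],"roll":0,"gripper":255},{"dp":[15.5,-4.1,1],"roll":0,"gripper":255},{"dp":[19.3,-5.1,1],"roll":0,"gripper":255},{"dp":[19.3,-5.1,1],"roll":0,"gripper":255}]'; python3 ed.py | tail -1
```

```text
time_s: 14.5
eef_pos: [491.5, -15.6, 68.3]
ee_rot: [0.706, -0.705, 0.051, -0.041]
force: [-32.3, 3.7, 30.4]
grip_width: 0.13
grasp in deck [-91.99   1.39  27.66] F deck [-22.3    0.6   35.49] 15.0
```

```bash
python3 -m crank '[{"dp":[0,-1.2,0],"roll":0,"gripper":255},{"dp":[0,-1.2,0],"roll":0,"gripper":255},{"dp":[3.9,-2.2,0],"roll":0,"gripper":255},{"dp":[7.7,-3.3,0],"roll":0,"gripper":255},{"dp":[11.6,-4.3,0],"roll":0,"gripper":255},{"dp":[15.5,-5.3,0],"roll":0,"gripper":255},{"dp":[19.3,-6.3,0],"roll":0,"gripper":255},{"dp":[19.3,-6.3,0],"roll":0,"gripper":255}]'; python3 ed.py
```

```text
time_s: 15.67
eef_pos: [514.4, -19.1, 74.6]
ee_rot: [0.706, -0.705, 0.048, -0.045]
force: [-9.2, 2.3, 10.3]
grip_width: 0.131
apron [-43.58  -8.04  -7.89] [0.1, 0.1]
  on plane [-46.59  -3.94   0.  ]
  on plane [-48.94   2.56   0.  ]
apron_edge [ 8.66 -1.81 -5.6 ] [0.4, 0.4]
  on plane [5.34 0.83 0.  ]
  on plane [5.35 5.79 0.  ]
apron_rib [-71.22   4.88  38.96] [1.1, 1.0]
  on plane [-66.72   2.42  33.  ]
  on plane [-69.54  -4.02  33.  ]
leaf_lip [7.02 1.06 5.17] [1.9, 1.8]
  on plane [0.78 1.65 9.  ]
  on plane [8.92 6.97 9.  ]
grasp in deck [-67.97   0.97  27.82] F deck [-5.28  1.69 11.21] 16.1667
```

```bash
cat > v.py <<'E'
from h import *; import sys
d=eyes.capture("scene");e=eyes.capture("side")
o=np.zeros((600,800,3),np.uint8)
o[:300]=cv2.resize(d["color"][175:226,215:351],(800,300),interpolation=2);o[300:]=cv2.resize(e["color"][195:246,215:351],(800,300),interpolation=2)
cv2.imwrite("pics/"+sys.argv[1],o[:,:,::-1])
E
python3 v.py m9.png
```

```text
(no output)
```

View pics/m9.png

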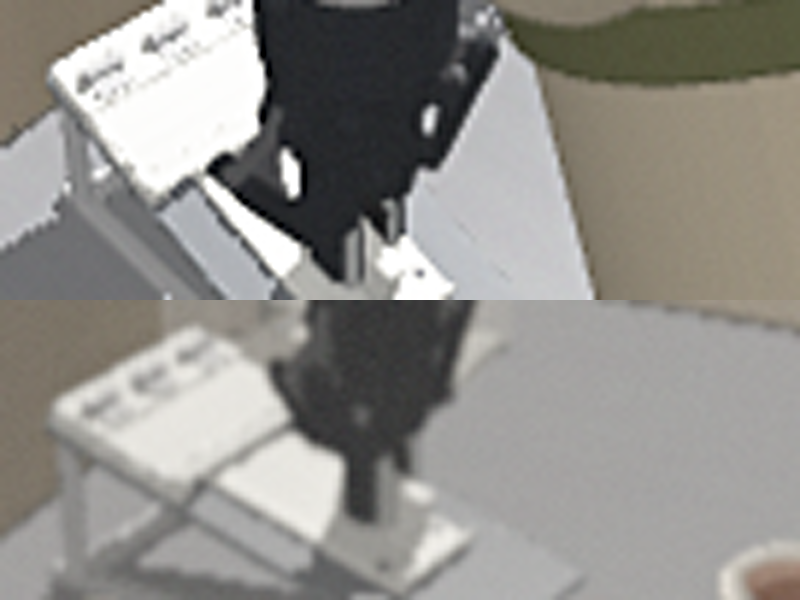

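```bash
python3 -m crank '[{"dp":[3.9,-1,0],"roll":0,"gripper":255},{"dp":[7.7,-2.1,0],"roll":0,"gripper":255},{"dp":[11.6,-3.1,-0.5],"roll":0,"gripper":255},{"dp":[15.5,-4.1,-0.5],"roll":0,"gripper":255},{"dp":[19.3,-5.1,-0.5],"roll":0,"gripper":255},{"dp":[23.2,-6.2,-0.5],"roll":0,"gripper":255},{"dp":[27,-7.2,-0.5],"roll":0,"gripper":255},{"dp":[27,-7.2,-0.5],"roll":0,"gripper":255}]'; python3 ed.py | tail -1;  python3 -m crank '[{"dp":[1.9,-0.5,0],"roll":0,"gripper":255},{"dp":[3.9,-1,0],"roll":0,"gripper":255},{"dp":[3.9,-1,0],"roll":0,"gripper":255}]'; python3 ed.py | tail -1
```

```text
time_s: 16.93
eef_pos: [541.3, -23.2, 81.8]
ee_rot: [0.706, -0.705, 0.048, -0.045]
force: [-7.7, 1.2, 7.9]
grip_width: 0.131
grasp in deck [-39.72   0.49  27.9 ] F deck [-5.27  1.    9.52] 17.4333
time_s: 17.68
eef_pos: [544.6, -23.7, 82.7]
ee_rot: [0.706, -0.705, 0.048, -0.045]
force: [-10.7, 2.2, 10.2]
grip_width: 0.129
grasp in deck [-36.33   0.51  27.89] F deck [-7.91  0.41 12.08] 18.1833
```

```bash
python3 -m crank '[{"dp":[1,-0.3,0],"roll":0,"gripper":255},{"dp":[1.9,-0.5,0],"roll":0,"gripper":255},{"dp":[1.9,-0.5,0],"roll":0,"gripper":255}]'; python3 ed.py | tail -1;  python3 -m crank '[{"dp":[1,-0.3,0],"roll":0,"gripper":255},{"dp":[1.9,-0.5,0],"roll":0,"gripper":255},{"dp":[1.9,-0.5,0],"roll":0,"gripper":255}]'; python3 ed.py | tail -1
```

```text
time_s: 18.43
eef_pos: [546.2, -23.9, 83.1]
ee_rot: [0.706, -0.705, 0.048, -0.045]
force: [-12.6, 0.6, 10.9]
grip_width: 0.125
grasp in deck [-34.66   0.57  27.91] F deck [-8.61  0.28 12.78] 18.9333
time_s: 19.18
eef_pos: [548.1, -24.1, 83.7]
ee_rot: [0.706, -0.705, 0.048, -0.045]
force: [-11.3, 1.7, 9.3]
grip_width: 0.129
grasp in deck [-32.71   0.55  27.91] F deck [-9.65  0.52 12.58] 19.6833
```

```bash
python3 -m crank '[{"dp":[1,-0.3,0],"roll":0,"gripper":255},{"dp":[1.9,-0.5,0],"roll":0,"gripper":255},{"dp":[1.9,-0.5,0],"roll":0,"gripper":255}]'; python3 ed.py | tail -1;  python3 -m crank '[{"dp":[1,-0.3,0],"roll":0,"gripper":255},{"dp":[1.9,-0.5,0],"roll":0,"gripper":255},{"dp":[1.9,-0.5,0],"roll":0,"gripper":255}]'; python3 ed.py | tail -1
```

```text
time_s: 19.93
eef_pos: [550.0, -24.4, 84.2]
ee_rot: [0.706, -0.705, 0.048, -0.045]
force: [-11.5, 1.8, 10.0]
grip_width: 0.136
grasp in deck [-30.71   0.57  27.92] F deck [-9.89  0.47 12.31] 20.4333
time_s: 20.68
eef_pos: [551.6, -24.6, 84.6]
ee_rot: [0.706, -0.705, 0.049, -0.044]
force: [-14.4, 1.9, 11.2]
grip_width: 0.132
grasp in deck [-29.02   0.58  27.91] F deck [-9.65  0.44 14.48] 21.1833
```

```bash
python3 -m crank '[{"dp":[1,-0.3,0],"roll":0,"gripper":255},{"dp":[1.9,-0.5,0],"roll":0,"gripper":255},{"dp":[1.9,-0.5,0],"roll":0,"gripper":255}]'; python3 ed.py ;  python3 -m crank '[{"dp":[1,-0.3,0],"roll":0,"gripper":255},{"dp":[1.9,-0.5,0],"roll":0,"gripper":255},{"dp":[1.9,-0.5,0],"roll":0,"gripper":255}]'; python3 ed.py | tail -1
```

```text
time_s: 21.43
eef_pos: [551.7, -24.6, 84.6]
ee_rot: [0.706, -0.705, 0.05, -0.042]
force: [-22.9, 1.6, 13.6]
grip_width: 0.133
apron [-9.75 -2.79 12.08] [0.3, 0.2]
  on plane [-4.14 -9.05  0.  ]
  on plane [ -1.18 -19.4    0.  ]
  on plane [38.66  5.65  0.  ]
apron_rib [-34.24   5.69  43.58] [0.9, 0.8]
  on plane [-28.01   0.52  33.  ]
  on plane [-28.31  -9.6   33.  ]
leaf_lip [5.24 0.45 3.1 ] [0.2, 0.1]
  on plane [3.1  3.64 9.  ]
  on plane [0.27 8.35 9.  ]
grasp in deck [-28.94   0.6   27.88] F deck [-19.09  -0.56  19.17] 21.9333
time_s: 22.18
eef_pos: [551.9, -24.5, 84.6]
ee_rot: [0.706, -0.705, 0.052, -0.04]
force: [-33.1, 2.0, 17.1]
grip_width: 0.129
grasp in deck [-28.79   0.65  27.86] F deck [-26.72  -1.73  24.58] 22.6833
```

```bash
python3 -m crank '[{"dp":[-1,0.5,0],"roll":0,"gripper":255},{"dp":[-2,1.0,0],"roll":0,"gripper":255},{"dp":[-2,1.3,0],"roll":0,"gripper":255},{"dp":[-2,1.3,0],"roll":0,"gripper":255},{"dp":[-2,1.3,0],"roll":0,"gripper":255},{"dp":[-2,1.3,0],"roll":0,"gripper":255}]'; python3 ed.py | tail -1; python3 v.py m10.png; python3 - <<'E'
from h import *
k=eyes.capture("wrist");save(k,"w11.png");import pickle;pickle.dump(k,open("k.pkl","wb"))
E
```

```text
time_s: 23.18
eef_pos: [551.8, -24.5, 84.6]
ee_rot: [0.706, -0.705, 0.05, -0.043]
force: [-24.9, 2.8, 20.6]
grip_width: 0.13
grasp in deck [-28.87   0.63  27.85] F deck [-18.08  -0.05  26.89] 23.6833
```

View pics/w11.png

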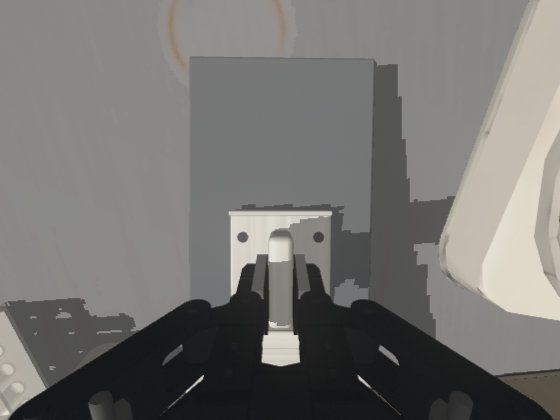

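View pics/m10.png

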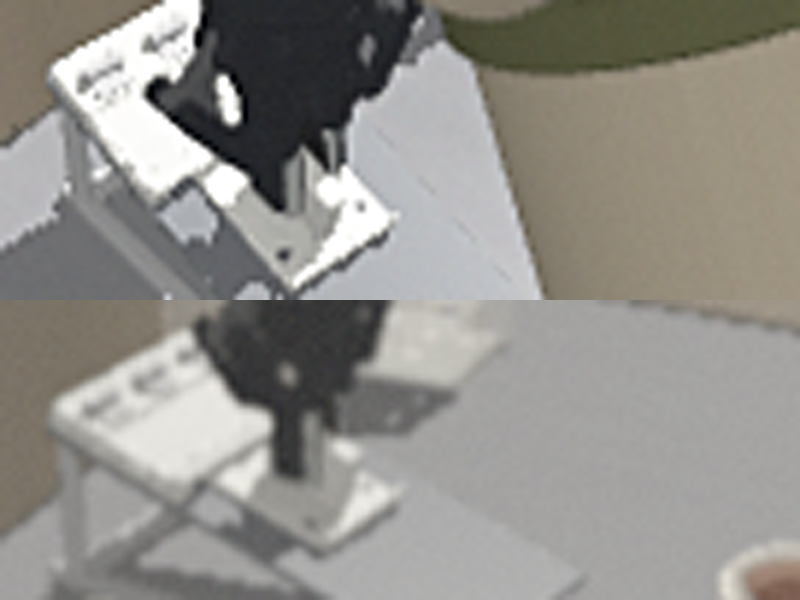

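```bash
python3 - <<'E'
from h import *; import fit,pickle
R,o=fit.D([586.5,-28.9,-0.13]); k=pickle.load(open("k.pkl","rb"))
C=-np.asarray(k["R"]).T@np.asarray(k["t"]).ravel()
for u,zz in(((230,212),9),((332,212),9),((190,58),0),((375,60),0),((190,290),0),((371,290),0)):
    v=np.asarray(k["R"]).T@np.array([(u[0]-k["cx"])/k["fx"],(u[1]-k["cy"])/k["fy"],1]);a=R.T@(C-o);b=R.T@v;print(a+b*(zz-a[2])/b[2])
s=ctrl.sense();print(s["force"],s["dq"],s["time_s"])
E
```

```text
[-63.46 -26.86   9.  ]
[-63.72  27.96   9.  ]
[-149.23  -50.82    0.  ]
[-146.92   51.77    0.  ]
[-17.59 -52.26   0.  ]
[-19.    51.77   0.  ]
[-25.51   3.28  19.91] [ 0.  0.  0. -0.  0. -0.] 23.8333
```

```bash
python3 -c "
from h import *
print(ctrl.finish_job());s=ctrl.sense();print(s['time_s'],s['force'],s['grip_width'])"
```

```text
the job is handed in; nothing more can be done
None
the job is handed in; nothing more can be done
```

I gripped the apron by its rib and laid it on the sloping deck with its plain edge about 31–35 mm below the leaf's lip. I then slid it up under the leaf until it hit the stop, and handed the job in at about 24 s, still gripping and pressing. No verdict was reported.

| Last check | Result |
|---|---|
| Plain edge | About 44.5 mm under the leaf, from the hem and deck front in the wrist picture. The tool stopped advancing there while the force rose. |
| Centre | Within about 1 mm |
| Square | Within about 0.02 rad |
| Press on the deck | About 27 N along the deck normal, plus about 18 N against the stop |
| Grip | Set to 50 N; opening steady at 0.13 |
| Leaf | Looked fully down in the scene and side pictures |
| Tin and spatula | I never moved near them, but did not measure them again at the end |

**Disagreement:** reckoning from the arm's position alone put the edge at about 48 mm, 3–4 mm further in than the pictures. I put this down to a small error in the measured deck position and the grip point. The network's points in the scene and side pictures were also several millimetres apart, so I relied on the wrist picture and the contact with the stop.

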